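# Release the frame clamp by its hidden notch

### The job

Free the glued picture frame from its clamping jig: set a fingertip on the top edge of the aluminium strip right beside either end bracket, sweep it along the edge toward the other bracket until you find the notch, then press the catch inside the notch fully down so that the jaw backs off, and withdraw. Do not push the jaw itself, leave the frame lying in the jig, and do not disturb the bottles, tools and other things around.

Things in the scene. Friction and masses are not known exactly. Their poses are not given: they have to be found in the camera images.
- jig: Frame-clamping jig fixed to the table: plywood board 320 mm (x) by 400 mm (y), 18 mm thick; origin on the table surface, board spans x -185 to +135 mm, y -200 to +200 mm; x points away from the robot, z up. On its robot side, centred on jig x = -150 mm, a straight bare aluminium strip, 24 mm thick, rigid and fixed, runs along y; its flat top edge is 62 mm above the table.
- edge_middle (a point): Point on the strip's top edge line midway between the brackets (62 mm up; axes as the jig's). One notch is cut down from the top edge, open at both faces, 46 mm long along the strip, its floor (the catch) 16 mm below the edge, 46 mm above the table. Its centre lies up to 55 mm to either side of this point, different each time and not reported: feel for it. The rest of the edge is flat.
- left_bracket (a point): Top centre of the dark steel end bracket at the strip's +y end: 44 mm (x) by 30 mm (y), 70 mm tall, so 8 mm higher than the edge. Its inner face is at jig y = +145 mm; the strip runs through it and sticks out by a varying length. Start the sweep with the fingertip's middle 20 to 45 mm from an inner face; keep touching the edge as you go, also after passing 60 mm from that face.
- right_bracket (a point): Top centre of the same kind of bracket at the strip's -y end, inner face at jig y = -145 mm. Either bracket may be the start.
- catch (a joint): Release catch: flat steel pad 42 mm (along the strip) by 22 mm, the floor of the notch. Value = how far it is pressed straight down: 0 up, 0.008 m fully down on a hard stop (top then 38 mm above the table). It resists with a steady 3 to 5 N all the way (no spring) and stays where it is left.
- jaw (a joint): Clamp jaw: wooden bar 180 mm (y) by 26 mm (x), top 34 mm above the table, between strip and frame. Value = how far it has backed off the frame toward the robot: 0 clamped, 0.012 m released. Linked to the catch, it moves 1.5 times the catch's travel. Even when released it stays 20 mm clear of the strip's face.
- frame: Glued wooden picture frame 160 x 220 mm, bars 24 mm wide and 18 mm high, lying loose on the jig's board between jaw and far fence (origin at the centre of its underside). Leave it lying.
- glue_a: small white glue bottle, 40 mm wide, 110 mm tall, standing inside the frame's opening (origin at the middle of its underside; bystander, leave alone).
- offcut: wood moulding offcut 22 x 100 x 20 mm high lying on the table just on the robot's side of the jig (origin at the middle of its underside; bystander, leave alone).
- glue_b: large white glue bottle, 60 mm wide, 190 mm tall (origin at the middle of its underside; bystander, leave alone).
- pot: white painted pot, 120 mm wide plus two side handles, 70 mm tall (origin at the middle of its underside; bystander, leave alone).
- spare_frame: empty wooden picture frame 200 x 150 x 18 mm lying flat on the table (origin at the middle of its underside; bystander, leave alone).
- pliers: pliers, 150 mm long, lying flat (origin at the middle of its underside; bystander, leave alone).
- brush: glue brush lying flat (origin at the middle of its underside; bystander, leave alone).

How it is judged:
By the outcome, as a careful person would: the job done as asked, in the order asked, and still so for the second after the job is handed in, with the robot touching nothing.
It also fails if it takes over 56 s, if anything falls off the work surface, if the arm or the gripper's body presses on something with over 40 N, if the wrist force passes 120 N, or if a joint passes its speed limit or range.

### The arm

A 6-joint arm with a two-finger parallel gripper is mounted at the origin on the work surface. World frame = base frame: x ahead of the robot, y to its left, z up, the work surface at z = 0. Lengths are in m, angles in rad, forces in N, time in s.
With the tool pointing down it reaches from about 0.375 to 0.9 m from the base axis. Payload 3.1 kg.
Tool frame: the origin (TCP) lies midway between the tips of the shut fingers; the grasp point (between the pads) lies manip.hold_point_z behind it (manip.hold_point_z is the distance from the TCP to the grasp point, in m); z points along the fingers, y is the direction in which the jaws open and shut (so a half turn about z gives the same grasp; the last joint's range is limited). The gripper opens to 85 mm and grips with 20 to 120 N. Pads are 22 mm wide; open, the fingers measure 114 mm over their backs; the gripper's body (76 mm by 85 mm) begins 54 mm behind the grasp point. The pads swing forward as they close: fully open they stand 13 mm farther back than shut.
Start: joints at [0.929, 0.527, 1.433, -0, 1.181, -0.178], TCP at [0.279, 0.559, 0.204] pointing down, gripper open.
Joint ranges: [-3.08, 3.08], [-0.75, 2.2], [0.22, 2.44], [-1.43, 4.57], [0, 2.65], [-2.85, 2.85]. Speed limits (rad/s): [2.79, 2.79, 3.14, 3.14, 3.14, 3.14].

### API

Orientations are given as a unit quaternion [x, y, z, w].
In Python, from station import manip, snapshot, workorder, models gives the robot as it stands.
- The arm moves only by the tool jog_arm, never from a script. Its argument "commands" is a list of rows, each a list of 5 numbers: the opening in per cent of the stroke, from 0 (shut) to 100 (fully open), then the shift along the world's x, y, z in cm, then the turn about the world's z in rad. A call has 1 to 8 rows; each row shifts and turns the pose as measured when the row begins; what a row does not reach is not made up. A row lasts 1/12 s, in which the tool goes at most 41.7 mm and 7.16 degrees, less where a joint would pass 70% of its speed; a pose out of reach is approached as far as the arm can. A call with a gripper value outside its range is refused whole. The fingers move at their own pace and stop on an object; "squeeze" is the grip in N (left out, the last holds). Time passes only in rows, so rows that do not move let the fingers close. It gives the time, the measured TCP pose, the force and the opening at its end, in the units of the state.
- manip.sense(): the state, without advancing time (a new reading comes with each control period).
- snapshot(name): name is "scene" or "top" or "wrist"; returns a dict with "image" (400x640x3 uint8, red, green, blue), "intrinsics" (3x3 intrinsics, pixels), "D" ([k1, k2, p1, p2, k3] as OpenCV has them; the pictures are not rectified), "extrinsics" (4x4, takes a point from camera to world coordinates); the wrist camera has in their place "hand_eye" (4x4, takes a point from camera to tool coordinates, whose origin is the TCP and whose axes are the flange's). Camera axes: x right, y down, z forward; pixel columns grow to the right and rows downward; lengths in m; the calibration is good to about 2 mm. A picture is of the moment at which its call begins: read the wrist's pose just before it. There is no depth.
- workorder.sign_off(): hands the job in, once; it reports no verdict.
Trained networks look in a picture, given as the dict that the camera call returned (one of the last four; its "shot" number tells which), for a name from the list of things; names that differ only in an ending like _2 or _b are one class to them, and where a whole thing is asked for, a point or a joint stands for the part that bears it (a point fixed in the world has none). Each returns a list of dicts, best first, with "score" (0 to 1); they miss things now and then, are a little off and sometimes report something else, mostly with a low value. They report only what shows in the picture. A call takes as long as a camera call.
- models.find_in(picture, name): "centre" ([x, y, z] in m, in world coordinates, good to about 4 mm: the middle of the surface that is visible of it).
- models.pinpoint(picture, name): "centre" ([x, y, z] in m, in world coordinates, good to about 4 mm: a listed point, or the origin of a listed thing).
The state is a dict: "t": time; "q": joint angles; "qd": joint speeds; "tau": joint torques, N m; "tcp_pos": TCP position; "tool_rot": TCP orientation; "force": force on the tool from outside, world axes, zero at the start; "ft_torque": the same for the moment, N m; "finger_gap": opening from 0.0 (shut) to 1.0 (fully open).
Only numpy, scipy, OpenCV 4.12 (cv2) and the standard library are available. Lean on these libraries where they do the work, as an engineer would, in place of code of your own. Each camera call takes 0.05 s, during which the arm holds its last target. There are 200 camera calls.

## Working session

There is one attempt and no reset: what is moved stays moved. The work goes in short steps, Python scripts to look and compute and a tool call to move; the robot and the scene stay as the last step left them, time stands still between calls to the robot, and variables do not carry over. Pictures are saved under pics/ and viewed, about 8 in all and at most 12, crops included, and the job is handed in when it is done.

Besides the shell and the picture viewer there is one more tool, called after "Emit:" as name([rows], argument=value, ...), one row to a line, values as JSON. jog_arm: Moves the arm, as the interface text tells. Its arguments: {"type":"object","properties":{"commands":{"type":"array","items":{"type":"array","items":{"type":"number"}}},"squeeze":{"type":"number"}},"required":["commands"]}

```bash
mkdir -p pics; cat > h.py <<'E'
from station import manip, snapshot, workorder, models
import numpy as np, cv2
E
python3 - <<'E'
from h import *
s=manip.sense();print(s['t'],s['tcp_pos'],s['tool_rot'],s['force'],s['finger_gap'],manip.hold_point_z)
a=snapshot('scene');b=snapshot('top')
cv2.imwrite('pics/1.png',cv2.cvtColor(a['image'],cv2.COLOR_RGB2BGR))
cv2.imwrite('pics/2.png',cv2.cvtColor(b['image'],cv2.COLOR_RGB2BGR))
for n in ['jig','edge_middle','left_bracket','right_bracket','frame','glue_a','glue_b','offcut','pot']:
  for k,p in (('scene',a),('top',b)):
    print(n,k,[(np.round(d['centre'],3).tolist(),round(d['score'],2)) for d in models.pinpoint(p,n)[:2]])
E
```

```text
0.0 [0.2785288  0.55863669 0.20323542] [ 2.29342594e-01  9.73345166e-01 -9.86988531e-04 -4.33892781e-04] [-0.57916864  1.03198052  0.53918666] 0.9982818881793405 0.0187
jig scene [([0.636, 0.031, -0.0], 0.73)]
jig top [([0.636, 0.032, 0.001], 0.59)]
edge_middle scene [([0.489, 0.05, 0.06], 0.78)]
edge_middle top [([0.489, 0.049, 0.06], 0.91)]
left_bracket scene [([0.509, 0.209, 0.071], 0.82)]
left_bracket top [([0.511, 0.208, 0.073], 0.59)]
right_bracket scene [([0.466, -0.113, 0.069], 0.97)]
right_bracket top [([0.486, 0.048, 0.061], 0.68), ([0.472, -0.107, 0.071], 0.6)]
frame scene []
frame top []
glue_a scene [([0.602, 0.426, 0.002], 0.95), ([0.646, 0.022, 0.016], 0.87)]
glue_a top [([0.639, 0.025, 0.013], 0.67), ([0.606, 0.425, -0.0], 0.65)]
glue_b scene [([0.602, 0.426, 0.002], 0.95), ([0.646, 0.022, 0.016], 0.87)]
glue_b top [([0.639, 0.025, 0.013], 0.67), ([0.606, 0.425, -0.0], 0.65)]
offcut scene [([0.399, 0.054, -0.001], 0.53)]
offcut top [([0.406, 0.047, 0.003], 0.69)]
pot scene [([0.625, -0.481, 0.0], 0.59)]
pot top [([0.633, -0.479, -0.003], 0.76)]
```

View pics/1.png

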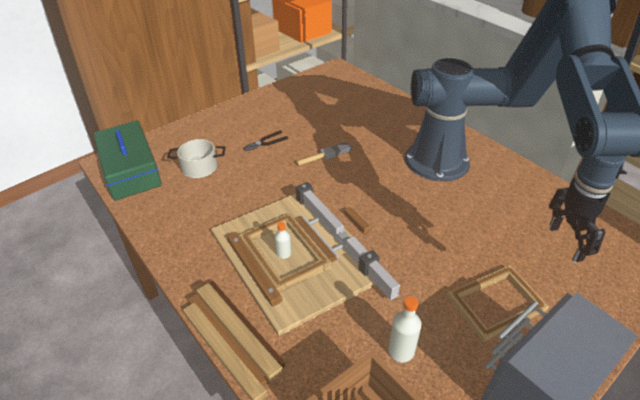

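View pics/2.png

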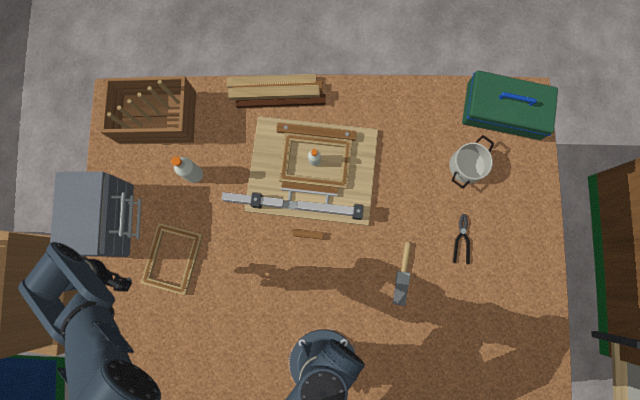

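The scene view shows the strip from about (305,190) to (395,290), with dark brackets at (303,190) and (367,260). The top view shows the brackets at (257,200) and (358,211), with the large bottle at (187,170), clear of my path. The jig yaw is about -0.128 rad. I'll shut the gripper and move above the strip near the left bracket, turning the 22 mm pad width along the strip.

Emit:
jog_arm([
  [0, 1.9, -3.3, 0, -0.105],
  [0, 1.9, -3.3, 0, -0.105],
  [0, 1.9, -3.3, 0, -0.105],
  [0, 1.9, -3.3, 0, -0.105],
  [0, 1.9, -3.3, 0, -0.105],
  [0, 1.9, -3.3, 0, -0.105],
  [0, 1.9, -3.3, 0, -0.105],
  [0, 1.9, -3.3, 0, -0.105],
], squeeze=40)

```text
t: 1.67
tcp_pos: [0.4316, 0.2929, 0.2052]
tool_rot: [0.616, 0.788, 0.004, 0.002]
force: [0.5, 0.5, 0.3]
finger_gap: 0.003
```

Emit:
jog_arm([
  [0, 1.8, -3.3, -1.5, -0.1],
  [0, 1.8, -3.3, -1.5, -0.1],
  [0, 1.8, -3.3, -1.5, -0.1],
  [0, 1.8, -3.3, -1.5, -0.08],
  [0, 0, 0, 0, 0],
])

```text
t: 2.08
tcp_pos: [0.5127, 0.1509, 0.147]
tool_rot: [0.763, 0.647, 0.009, 0.008]
force: [0.7, 1.1, -0.4]
finger_gap: -0.001
```

```bash
python3 - <<'E'
from h import *
s=manip.sense();print(s['t'],s['tcp_pos'],s['tool_rot'],s['force'])
w=snapshot('wrist');b=snapshot('scene')
cv2.imwrite('pics/3.png',cv2.cvtColor(w['image'],cv2.COLOR_RGB2BGR))
for n in ['edge_middle','left_bracket','right_bracket']:
  for k,p in (('w',w),('scene',b)):
    print(n,k,[(np.round(d['centre'],3).tolist(),round(d['score'],2)) for d in models.pinpoint(p,n)[:2]])
E
```

```text
2.0833 [0.51267524 0.15089389 0.14703095] [0.76268602 0.64666319 0.00870137 0.0078129 ] [ 0.68205422  1.09804125 -0.35691586]
edge_middle w []
edge_middle scene [([0.49, 0.048, 0.062], 0.81)]
left_bracket w [([0.508, 0.205, 0.068], 0.84)]
left_bracket scene [([0.508, 0.211, 0.071], 0.97)]
right_bracket w [([0.642, 0.024, 0.017], 0.66)]
right_bracket scene [([0.466, -0.113, 0.067], 0.84), ([0.412, -0.455, 0.001], 0.44)]
```

View pics/3.png

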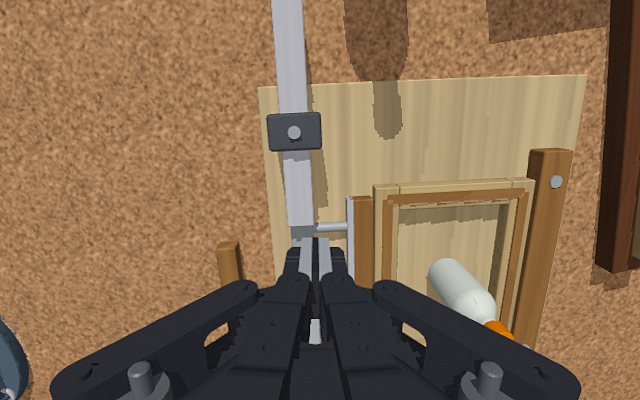

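The wrist view shows the left bracket at (294,132), a dark fingertip pair at (315,255) and a notch edge around (300,235). I'll descend beside the bracket.

Emit:
jog_arm([
  [0, -0.5, 0.5, -2.5, 0.04],
  [0, -0.5, 0.5, -2.5, 0],
  [0, 0, 0, -1.5, 0],
  [0, 0, 0, 0, 0],
])

```text
t: 2.82
tcp_pos: [0.5008, 0.1728, 0.0868]
tool_rot: [0.742, 0.67, 0.015, 0.01]
force: [-0.1, 0.4, 0.4]
finger_gap: 0.001
```

Emit:
jog_arm([
  [0, 0.2, -0.9, -0.5, 0],
  [0, 0, 0, -0.5, 0],
  [0, 0, 0, 0, 0],
])

```text
t: 3.07
tcp_pos: [0.5031, 0.1651, 0.0776]
tool_rot: [0.741, 0.671, 0.015, 0.011]
force: [-1.0, -1.4, -0.1]
finger_gap: 0.001
```

Emit:
jog_arm([
  [0, 0, -0.1, -0.6, 0],
  [0, 0, 0, -0.4, 0],
  [0, 0, 0, -0.2, 0],
  [0, 0, 0, -0.1, 0],
])

```text
t: 3.4
tcp_pos: [0.5057, 0.1637, 0.0658]
tool_rot: [0.741, 0.671, 0.018, 0.012]
force: [-0.1, -0.0, 0.8]
finger_gap: -0.0
```

Emit:
jog_arm([
  [0, -0.1, 0, -0.2, 0],
  [0, 0, 0, -0.15, 0],
  [0, 0, 0, -0.1, 0],
])

```text
t: 3.65
tcp_pos: [0.505, 0.1636, 0.0611]
tool_rot: [0.741, 0.671, 0.018, 0.013]
force: [0.6, 0.8, -0.6]
finger_gap: -0.002
```

Emit:
jog_arm([
  [0, 0, 0, -0.1, 0],
  [0, 0, 0, -0.1, 0],
])

```text
t: 3.82
tcp_pos: [0.5051, 0.1637, 0.059]
tool_rot: [0.741, 0.671, 0.018, 0.013]
force: [0.5, -0.6, -0.2]
finger_gap: -0.004
```

Emit:
jog_arm([
  [0, 0, 0, -0.1, 0],
  [0, 0, 0, 0, 0],
])

```text
t: 3.98
tcp_pos: [0.505, 0.1637, 0.0577]
tool_rot: [0.741, 0.671, 0.018, 0.013]
force: [-0.3, -0.3, 0.2]
finger_gap: 0.003
```

```bash
python3 - <<'E'
from h import *
s=manip.sense();print(s['t'],s['tcp_pos'],s['force'],s['ft_torque'])
w=snapshot('wrist');b=snapshot('scene')
W=cv2.cvtColor(w['image'],cv2.COLOR_RGB2BGR);B=cv2.cvtColor(b['image'],cv2.COLOR_RGB2BGR)
K=b['intrinsics'];E=np.linalg.inv(b['extrinsics'])
p=cv2.projectPoints(np.array(s['tcp_pos'],float).reshape(1,3),cv2.Rodrigues(E[:3,:3])[0],E[:3,3],K,np.array(b['D']))[0].ravel();print(p)
x,y=map(int,p);x=min(max(x,50),590)
c=cv2.resize(B[max(y-60,0):y+40,x-50:x+50],(400,400),interpolation=cv2.INTER_CUBIC)
cv2.imwrite('pics/4.png',np.hstack([c,cv2.resize(W,(400,400))]))
E
```

```text
3.9833 [0.50497138 0.16367273 0.05772436] [-0.31201048 -0.32097014  0.1685726 ] [ 0.09433432  0.04698685 -0.02072746]
[357.95234468 248.38176465]
```

View pics/4.png

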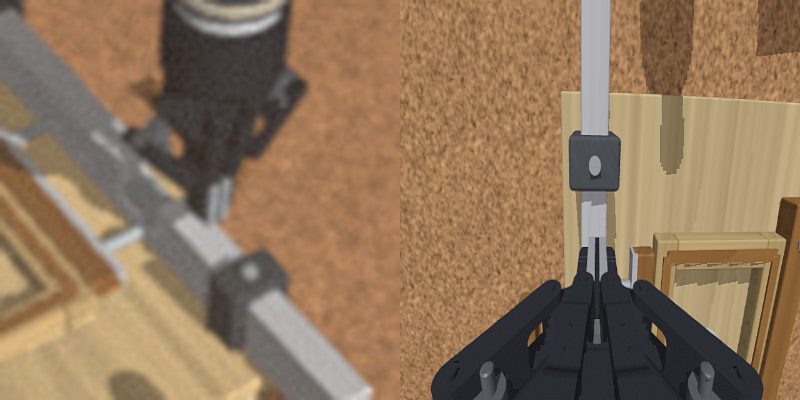

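```bash
python3 - <<'E'
from h import *
from scipy.spatial.transform import Rotation as R
s=manip.sense();w=snapshot('wrist');b=snapshot('scene')
T=np.eye(4);T[:3,:3]=R.from_quat(s['tool_rot']).as_matrix();T[:3,3]=s['tcp_pos'];print(T.round(3))
m=np.array([.489,.049,0]);ey=np.array([.126,.992,0]);ex=np.array([.992,-.126,0])
J=lambda x,y,z:m+x*ex+y*ey+[0,0,z]
t=np.array(s['tcp_pos'],float)
pts={'t':t,'t2':t+[0,0,.02]}
for y in (.145,.1,.06):
  for x in(-.012,.012): pts[f'{x}{y}']=J(x,y,.062)
def draw(c,Ew,x0,y0,x1,y1,S):
  E=np.linalg.inv(Ew);I=cv2.resize(cv2.cvtColor(c['image'],cv2.COLOR_RGB2BGR)[y0:y1,x0:x1],None,fx=S,fy=S,interpolation=cv2.INTER_CUBIC)
  for k,p in pts.items():
    q=cv2.projectPoints(p.reshape(1,3),cv2.Rodrigues(E[:3,:3])[0],E[:3,3],c['intrinsics'],np.array(c['D'],float))[0].ravel()
    print(k,q.round(1));q=((q-[x0,y0]+.5)*S).astype(int)
    cv2.circle(I,tuple(map(int,q)),3,(0,0,255) if k[0]=='t' else (0,255,0),-1)
  return I
A=draw(b,b['extrinsics'],315,200,415,300,5)[:,:400]
B=draw(w,T@w['hand_eye'],220,100,420,350,2)
cv2.imwrite('pics/5.png',np.hstack([A,B[:500]]))
E
```

```text
[[ 0.099  0.994  0.044  0.505]
 [ 0.995 -0.099  0.005  0.164]
 [ 0.01   0.043 -0.999  0.058]
 [ 0.     0.     0.     1.   ]]
t [357.9 248.4]
t2 [358.2 243. ]
-0.0120.145 [369.  252.4]
0.0120.145 [361.2 256.2]
-0.0120.1 [358.8 241.4]
0.0120.1 [351.1 245.1]
-0.0120.06 [350.1 232. ]
0.0120.06 [342.5 235.5]
t [316.4 232.8]
t2 [318.1 246.9]
-0.0120.145 [294.4 187.3]
0.0120.145 [336.7 188. ]
-0.0120.1 [293.7 259.5]
0.0120.1 [333.2 259.7]
-0.0120.06 [293.3 315.6]
0.0120.06 [330.4 315.5]
```

View pics/5.png

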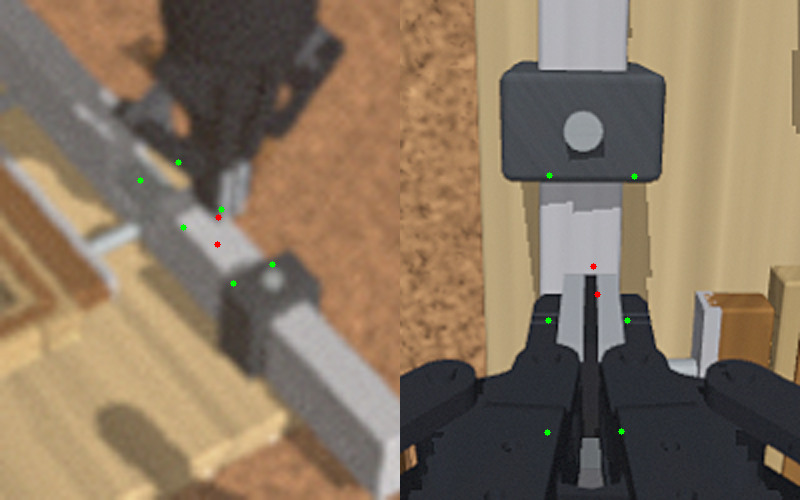

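The tips look higher above the strip than the reported TCP says, and there is no contact force yet. I'll keep descending slowly until I feel it.

Emit:
jog_arm([
  [0, -0.2, 0, -0.15, 0],
  [0, 0, 0, -0.15, 0],
  [0, 0, 0, -0.1, 0],
])

```text
t: 4.43
tcp_pos: [0.5033, 0.1637, 0.054]
tool_rot: [0.741, 0.671, 0.019, 0.013]
force: [-0.3, -0.4, 0.9]
finger_gap: 0.003
```

Emit:
jog_arm([
  [0, 0, 0, -0.15, 0],
  [0, 0, 0, -0.15, 0],
  [0, 0, 0, 0, 0],
])

```text
t: 4.68
tcp_pos: [0.503, 0.1637, 0.0505]
tool_rot: [0.741, 0.671, 0.018, 0.013]
force: [-0.6, 0.5, -0.5]
finger_gap: 0.001
```

Emit:
jog_arm([
  [0, 0, 0, -0.15, 0],
  [0, 0, 0, -0.15, 0],
  [0, 0, 0, 0, 0],
])

```text
t: 4.93
tcp_pos: [0.503, 0.1637, 0.047]
tool_rot: [0.741, 0.671, 0.018, 0.013]
force: [-0.3, -0.3, -0.7]
finger_gap: -0.0
```

Emit:
jog_arm([
  [0, 0, 0, -0.15, 0],
  [0, 0, 0, -0.1, 0],
  [0, 0, 0, 0, 0],
])

```text
t: 5.18
tcp_pos: [0.503, 0.1637, 0.0442]
tool_rot: [0.741, 0.671, 0.018, 0.013]
force: [-0.6, -1.0, -0.1]
finger_gap: 0.001
```

```bash
python3 - <<'E'
from h import *
s=manip.sense();print(s['t'],s['tcp_pos'],s['force'])
w=snapshot('wrist');b=snapshot('scene')
f=lambda c,x0,y0,x1,y1,S:cv2.resize(cv2.cvtColor(c['image'],cv2.COLOR_RGB2BGR)[y0:y1,x0:x1],None,fx=S,fy=S,interpolation=cv2.INTER_CUBIC)
cv2.imwrite('pics/6.png',np.hstack([f(b,325,200,405,300,5),f(w,220,100,420,350,2)]))
E
```

```text
5.1833 [0.5030353  0.16372238 0.04419263] [-0.62539991 -1.01456709 -0.07023355]
```

View pics/6.png

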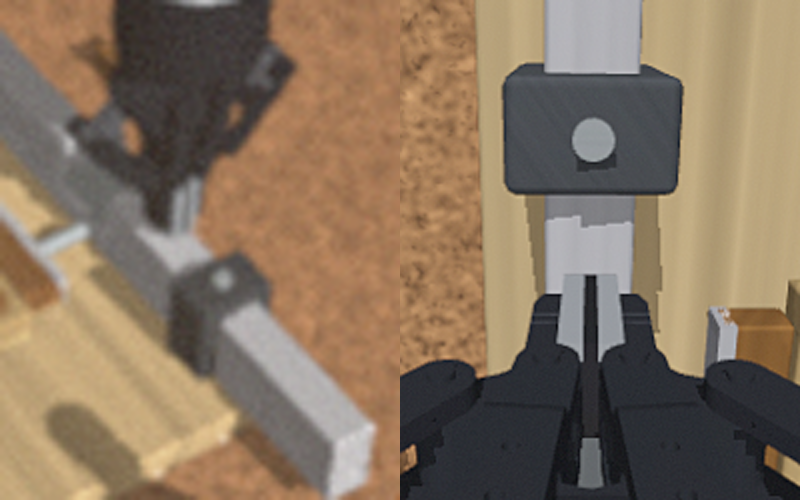

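The scene view shows the tips (180,230) just above the strip centre and still not touching. The wrist view shows them centred on the strip and clear of the bracket. I'll go on down.

Emit:
jog_arm([
  [0, 0, 0, -0.12, 0],
  [0, 0, 0, -0.1, 0],
])

```text
t: 5.45
tcp_pos: [0.5033, 0.1638, 0.0422]
tool_rot: [0.741, 0.671, 0.019, 0.013]
force: [-1.1, 0.2, 0.2]
finger_gap: -0.001
```

Emit:
jog_arm([
  [0, 0, 0, -0.12, 0],
  [0, 0, 0, -0.1, 0],
])

```text
t: 5.62
tcp_pos: [0.5034, 0.1638, 0.0399]
tool_rot: [0.741, 0.671, 0.019, 0.013]
force: [-0.6, -0.8, 0.3]
finger_gap: -0.004
```

Emit:
jog_arm([
  [0, 0, 0, -0.12, 0],
  [0, 0, 0, -0.1, 0],
])

```text
t: 5.78
tcp_pos: [0.5035, 0.1638, 0.0375]
tool_rot: [0.741, 0.671, 0.019, 0.013]
force: [-1.1, -0.6, 0.7]
finger_gap: -0.001
```

```bash
python3 - <<'E'
from h import *
from scipy.spatial.transform import Rotation as R
s=manip.sense();w=snapshot('wrist');b=snapshot('scene')
print(s['tcp_pos'],s['force'],w['intrinsics'].round(1).tolist() if hasattr(w['intrinsics'],'round') else w['intrinsics'],np.round(w['hand_eye'],3).tolist())
for n in('left_bracket','glue_a'): print(n,models.pinpoint(w,n)[:2],models.pinpoint(b,n)[:1])
f=lambda c,x0,y0,x1,y1,S:cv2.resize(cv2.cvtColor(c['image'],cv2.COLOR_RGB2BGR)[y0:y1,x0:x1],None,fx=S,fy=S,interpolation=cv2.INTER_CUBIC)
cv2.imwrite('pics/7.png',np.hstack([f(b,325,190,405,290,5),f(w,220,100,420,350,2)]))
E
```

```text
[0.50345576 0.163781   0.03745158] [-1.06313809 -0.57975009  0.74931019] [[302.5, 0.0, 314.9], [0.0, 302.5, 198.2], [0.0, 0.0, 1.0]] [[0.001, -0.959, -0.283, 0.072], [1.0, 0.0, 0.001, -0.001], [-0.001, -0.283, 0.959, -0.17], [0.0, 0.0, 0.0, 1.0]]
left_bracket [{'centre': [0.5054, 0.2055, 0.0684], 'score': 0.87}] [{'centre': [0.5083, 0.2077, 0.071], 'score': 0.95}]
glue_a [] [{'centre': [0.6042, 0.4259, -0.0007], 'score': 0.89}]
```

View pics/7.png

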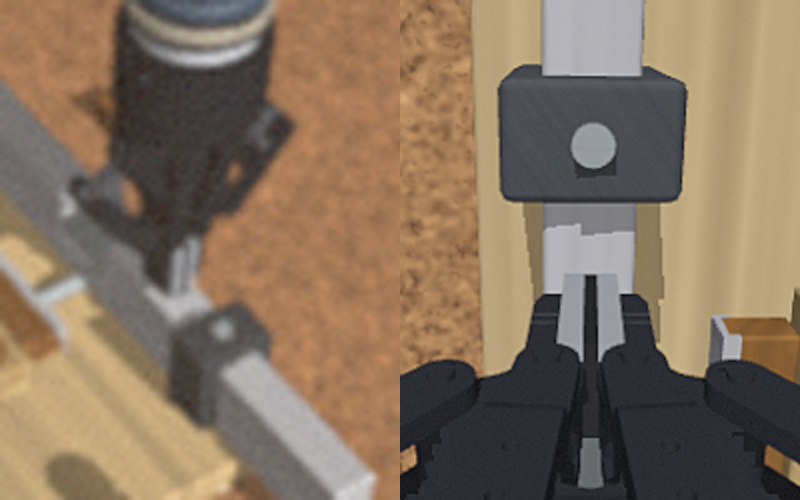

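The picture agrees with the feel: the physical tip sits roughly 25–30 mm short of the reported TCP and now hovers just over the strip. I'll continue gently.

Emit:
jog_arm([
  [0, 0, 0, -0.12, 0],
  [0, 0, 0, -0.1, 0],
])

```text
t: 6.25
tcp_pos: [0.5038, 0.1638, 0.0356]
tool_rot: [0.741, 0.671, 0.019, 0.014]
force: [0.1, 0.3, 0.5]
finger_gap: 0.004
```

Emit:
jog_arm([
  [0, 0, 0, -0.12, 0],
  [0, 0, 0, -0.1, 0],
])

```text
t: 6.42
tcp_pos: [0.5039, 0.1638, 0.0351]
tool_rot: [0.741, 0.671, 0.019, 0.014]
force: [-2.8, -0.6, 13.6]
finger_gap: 0.004
```

Emit:
jog_arm([
  [0, 0, 0, -0.12, 0],
  [0, 0, 0, -0.1, 0],
])

```text
t: 6.58
tcp_pos: [0.5039, 0.1638, 0.0352]
tool_rot: [0.741, 0.671, 0.02, 0.014]
force: [-1.9, -0.2, 7.5]
finger_gap: 0.0
```

Contact at TCP z 0.035, 29 mm from the inner face. I'll sweep toward the right bracket with light pressure.

Emit:
jog_arm([
  [0, -0.05, -0.4, -0.08, 0],
  [0, -0.05, -0.4, -0.08, 0],
  [0, -0.05, -0.4, -0.08, 0],
])

```text
t: 6.83
tcp_pos: [0.5046, 0.1542, 0.0352]
tool_rot: [0.741, 0.671, 0.024, 0.015]
force: [-1.0, 5.5, 7.5]
finger_gap: -0.001
```

Emit:
jog_arm([
  [0, -0.12, -0.4, -0.08, 0],
  [0, -0.1, -0.4, -0.07, 0],
  [0, -0.1, -0.4, -0.07, 0],
])

```text
t: 7.08
tcp_pos: [0.5049, 0.1442, 0.0353]
tool_rot: [0.742, 0.67, 0.028, 0.016]
force: [-0.3, 4.5, 5.9]
finger_gap: 0.001
```

Emit:
jog_arm([
  [0, -0.1, -0.4, -0.07, 0],
  [0, -0.1, -0.4, -0.07, 0],
])

```text
t: 7.25
tcp_pos: [0.5051, 0.1374, 0.0354]
tool_rot: [0.743, 0.669, 0.031, 0.017]
force: [0.6, 5.0, 5.9]
finger_gap: -0.004
```

Emit:
jog_arm([
  [0, -0.2, -0.5, -0.07, 0],
  [0, -0.2, -0.5, -0.06, 0],
  [0, -0.2, -0.5, -0.06, 0],
])

```text
t: 7.5
tcp_pos: [0.5029, 0.1232, 0.0352]
tool_rot: [0.743, 0.668, 0.036, 0.02]
force: [0.6, 4.2, 3.9]
finger_gap: -0.0
```

Emit:
jog_arm([
  [0, -0.2, -0.5, -0.06, 0],
  [0, -0.2, -0.5, -0.06, 0],
])

```text
t: 7.67
tcp_pos: [0.4995, 0.1124, 0.0343]
tool_rot: [0.743, 0.668, 0.036, 0.02]
force: [0.8, 0.2, -0.8]
finger_gap: 0.001
```

The force vanished and the tip dropped below edge level, so this is the notch. I'll go on to its middle while lowering slightly.

Emit:
jog_arm([
  [0, -0.1, -0.4, -0.15, 0],
  [0, -0.1, -0.4, -0.2, 0],
  [0, 0, 0, -0.2, 0],
])

```text
t: 7.92
tcp_pos: [0.4943, 0.1016, 0.0271]
tool_rot: [0.743, 0.668, 0.034, 0.019]
force: [-0.1, 0.3, -0.7]
finger_gap: 0.003
```

Emit:
jog_arm([
  [0, 0.2, 0, -0.15, 0],
  [0, 0.1, 0, -0.15, 0],
  [0, 0, 0, -0.1, 0],
  [0, 0, 0, -0.1, 0],
])

```text
t: 8.25
tcp_pos: [0.496, 0.1007, 0.02]
tool_rot: [0.743, 0.668, 0.032, 0.017]
force: [0.7, -0.1, 0.4]
finger_gap: 0.002
```

Emit:
jog_arm([
  [0, 0, 0, -0.15, 0],
  [0, 0, 0, -0.12, 0],
])

```text
t: 8.42
tcp_pos: [0.4961, 0.1008, 0.0171]
tool_rot: [0.743, 0.669, 0.032, 0.017]
force: [-0.8, -0.3, 2.7]
finger_gap: -0.001
```

Emit:
jog_arm([
  [0, 0, 0, -0.15, 0],
  [0, 0, 0, -0.15, 0],
])

```text
t: 8.58
tcp_pos: [0.4961, 0.1008, 0.0143]
tool_rot: [0.742, 0.669, 0.032, 0.018]
force: [0.0, -1.4, 3.1]
finger_gap: -0.003
```

The catch is yielding at about 3 N. I'll press it to the hard stop.

Emit:
jog_arm([
  [0, 0, 0, -0.15, 0],
  [0, 0, 0, -0.15, 0],
])

```text
t: 8.75
tcp_pos: [0.496, 0.1008, 0.0113]
tool_rot: [0.742, 0.669, 0.032, 0.018]
force: [-1.5, -0.9, 8.1]
finger_gap: 0.004
```

Emit:
jog_arm([
  [0, 0, 0, -0.15, 0],
  [0, 0, 0, -0.15, 0],
])

```text
t: 8.92
tcp_pos: [0.4961, 0.1008, 0.011]
tool_rot: [0.742, 0.669, 0.032, 0.018]
force: [-4.7, -1.5, 23.0]
finger_gap: 0.001
```

Emit:
jog_arm([
  [0, 0, 0, -0.15, 0],
  [0, 0, 0, -0.15, 0],
])

```text
t: 9.08
tcp_pos: [0.4962, 0.1008, 0.0111]
tool_rot: [0.742, 0.669, 0.033, 0.019]
force: [-3.3, -1.3, 15.5]
finger_gap: 0.001
```

It is on the hard stop (23 N, 24 mm below the edge, as specified). Withdrawing upward.

Emit:
jog_arm([
  [0, 0, 0, 0.5, 0],
  [0, 0, 0, 1.0, 0],
  [0, 0, 0, 1.5, 0],
  [0, 0, 0, 2, 0],
  [0, 0, 0, 3, 0],
  [0, 0, 0, 3, 0],
  [0, 0, 0, 2, 0],
  [0, 0, 0, 0, 0],
])

```text
t: 9.75
tcp_pos: [0.4946, 0.102, 0.1472]
tool_rot: [0.742, 0.669, 0.033, 0.018]
force: [0.1, 0.3, -0.8]
finger_gap: -0.0
```

Emit:
jog_arm([
  [0, -0.5, 3, 1, 0],
  [0, -0.5, 3, 1, 0],
  [0, -0.5, 3, 0, 0],
  [0, 0, 0, 0, 0],
])

```text
t: 10.08
tcp_pos: [0.4808, 0.1936, 0.1693]
tool_rot: [0.745, 0.666, 0.035, 0.019]
force: [-0.2, 0.2, 1.2]
finger_gap: -0.003
```

```bash
python3 - <<'E'
from h import *
s=manip.sense();print(s['t'],s['tcp_pos'],s['force'])
w=snapshot('wrist');b=snapshot('scene')
cv2.imwrite('pics/8.png',np.hstack([cv2.resize(cv2.cvtColor(b['image'],cv2.COLOR_RGB2BGR)[170:340,200:420],None,fx=1.8,fy=1.8),cv2.resize(cv2.cvtColor(w['image'],cv2.COLOR_RGB2BGR)[:,150:],(400,306))]))
E
```

```text
10.0833 [0.48076844 0.19361613 0.16929362] [-0.20276708  0.15846077  1.16791374]
```

View pics/8.png

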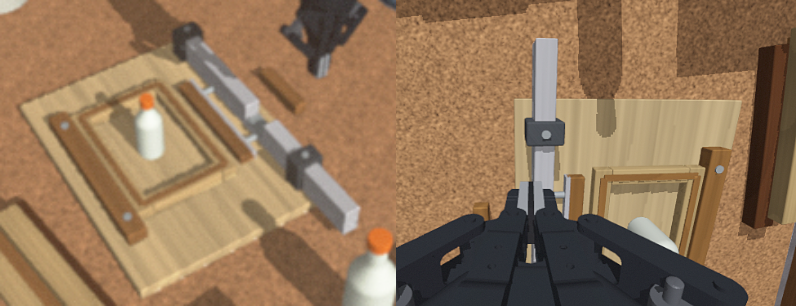

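The scene view shows the notch at (258,130), the jaw (215,120) now standing off the frame, and the frame and bottle in place. The wrist view shows a clear gap between jaw and frame at column 588, and the arm is clear of everything.

```bash
python3 -c "
from h import *
print(workorder.sign_off())"
```

```text
the job is handed in; nothing more can be done
None
```

The catch is pressed fully down, the jaw has backed off the frame, and the job is handed in after about 10 s of robot time.

- **Sweep:** I set the shut fingertips on the strip about 29 mm from the left bracket's inner face and swept toward the right bracket at about 4–8 N. The tip dropped into the notch, whose centre is about 53 mm to the left of the edge's middle.
- **Press and withdraw:** The catch gave way at about 3 N. It stopped hard at 23 N, 24 mm below the edge, which matches the 38 mm you gave for fully down. I then lifted straight up and moved clear.
- **Last check:** The final pictures show a gap between jaw and frame. The frame is lying in the jig, the small bottle and offcut are in place, and the arm is touching nothing. I judged the jaw's release by eye and by the catch's travel; I did not measure it.
- **What disagreed:** The physical fingertips were about 27 mm short of the reported tool point. I found the edge by touch and took all heights from that contact. The tool also leaned about 4–5° during the sweep, which had no visible effect.

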